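# Clip the drip cover into the dish drainer

### The arm

A 7-joint arm with a two-finger parallel gripper is mounted at the origin on the work surface. World frame = base frame: x ahead of the robot, y to its left, z up, the work surface at z = 0. Lengths are in m, angles in degrees, forces in N, time in s.
With the tool pointing down it reaches from about 0.4 to 0.925 m from the base axis. Payload 5.6 kg.
Tool frame: the origin (TCP) lies at the centre of the arm's flange, where the gripper is bolted on; the fingertips stand 173 mm ahead of it and the grasp point (between the pads) lies 155 mm ahead of it; z points along the fingers, x is the direction in which the jaws open and shut, and the axes are right-handed (so a half turn about z gives the same grasp; the last joint's range is limited). The gripper opens to 85 mm and grips with 20 to 120 N. Pads are 22 mm wide; open, the fingers measure 114 mm over their backs; the gripper's body (76 mm by 85 mm) begins 54 mm behind the grasp point. The pads swing forward as they close: fully open they stand 13 mm farther back than shut.
Start: joints at [-66.291, 26.786, -0.665, 91.828, 0.344, 61.387, -3.226], TCP at [0.287, 0.583, 0.405] pointing down, gripper open.
Joint ranges: [-144.91, 144.91], [-17.63, 115.5], [-89.93, 88.59], [15.96, 139.68], [-74.01, 254.01], [8.47, 105.57], [-167.45, 167.45]. Speed limits (degrees/s): [147.25, 147.25, 180, 180, 180, 180, 180].

### API

Orientations are given as [roll, pitch, yaw] about the fixed x, y, z axes, in that order (R = Rz(yaw) Ry(pitch) Rx(roll)).
In Python, from station import r gives the robot as it stands.
- The arm moves only by the tool send_rows, never from a script. Its argument "series" is a list of rows, each an object of numbers: "dx", "dy", "dz": the shift along the tool's x, y, z in m; "ax", "ay", "az": the turn, a rotation vector about the tool's x, y, z in rad; "grip": the closure, from -1 (fully open) to 1 (shut), so that 0 is half open. A call has 1 to 12 rows; each row is the pose to reach, as a shift and turn from the pose measured when the call began, along the tool's axes at that moment; what a row does not reach only later rows make up. A row lasts 1/8 s, in which the tool goes at most 62.5 mm and 10.7 degrees, less where a joint would pass 70% of its speed; a pose out of reach is approached as far as the arm can. A call with a gripper value outside its range is refused whole. The fingers move at their own pace and stop on an object; "squeeze" is the grip in N (left out, the last holds). Time passes only in rows, so rows that repeat a pose let the fingers close. It gives the time, the measured TCP pose, the force and the opening at its end, in the units of the state.
- r.get_obs(): the state, without advancing time (a new reading comes with each control period).
- r.get_image(name): name is "side" or "top" or "wrist"; returns (picture, depth): 480x640x3 uint8, red, green, blue; 480x640 float32, m along the optical axis (not along the pixel's ray), 0 where there is no reading.
- r.camera_model(name): a dict with "fx", "fy", "cx", "cy" (pixels), "dist_coeffs" ([k1, k2, p1, p2, k3] as OpenCV has them; the pictures are not rectified), "rvec" (rotation vector, rad) and "tvec" (3), from world to camera coordinates, as OpenCV has them; the wrist camera has in their place "T_tool_cam" (4x4, takes a point from camera to tool coordinates, whose origin is the TCP and whose axes are the tool frame's). Camera axes: x right, y down, z forward; pixel columns grow to the right and rows downward; lengths in m; the calibration is good to about 2 mm. A picture is of the moment at which its call begins: read the wrist's pose just before it. camera_model takes no time and is no camera call.
- r.close_job(): hands the job in, once; it reports no verdict.
The state is a dict: "t": time; "joint_positions": joint angles; "dq": joint speeds; "effort": joint torques, N m; "tcp_pos": TCP position; "tcp_rot": TCP orientation; "contact_force": force on the tool from outside, world axes, zero at the start; "wrist_torque": the same for the moment, N m; "gripper_width": finger opening in m.
Only numpy, scipy, OpenCV 4.12 (cv2) and the standard library are available. Lean on these libraries where they do the work, as an engineer would, in place of code of your own. Each camera call takes 0.05 s, during which the arm holds its last target. There are 200 camera calls.

### The job

The blue drip cover lies loose and skewed on the black dish drainer. Slide it flat against both grey stops, the one at the back and the one on the saucer side, then take the wooden pusher from its holder and with it press the cover gently straight down until both its ends have clipped home under the orange catches. Finally stand the pusher upright on the shelf top, clear of the drainer, and leave the colander, ice tray and jar where they are.

Things in the scene. Friction and masses are not known exactly. Their poses are not given: they have to be found in the camera images.
- seat (a point): Point on the fixed black drainer, at the level of its flat deck (40 mm above the shelf top), where the middle of the cover comes to be when the cover touches both stops. x points to the back stop, y to the saucer-side stop, z up. Drainer figures below are mm in this frame. Deck: x -105..65, y -125..205. Saucers on edge and their rack: y 128..205, up to 125 above the deck.
- recess (a point): Middle of the recess for the cover, at deck level. It is open at x -53..50, y -78..75 of the seat frame, with square edges: the cover goes in only when against both stops to about 2 mm. It is filled by a weakly sprung grey floor (3 N, 5 N when down), 0.5 mm below the deck, so the cover slides over it level; the floor can go 17 mm down.
- back_stop (a point): Middle of the foot of the back stop's face: a fixed grey wall 10 mm high, face at x = 50 looking to -x, y -115..83 of the seat frame.
- side_stop (a point): Middle of the foot of the side stop's face: a fixed grey wall 10 mm high, face at y = 75 looking to -y, x -53..58 of the seat frame.
- catch (a point): Nose of the orange sprung catch at the +y end of the recess, just below the deck; its twin is at the -y end. Each is 60 mm wide in x, with a slick sloping top, and reaches 4.5 mm over the cover's end. An end of the cover clips once pressed about 14 mm down from deck level and stops hard at 17 mm; an end not clipped springs up again. It takes about 8 to 18 N; over 50 N would crack the cover.
- cover_center (a point): Centre, half-way up, of the loose blue drip cover: rigid plate 100 mm in x, 150 in y, 12 thick, about 0.14 kg; the outer 6 mm at each y end is a rounded ledge only 6 mm high. Axes as the seat's when squared. It starts flat on the deck, 15 to 35 mm short of the back stop and 10 to 30 of the side stop, turned up to 7 degrees. Centre 5.5 mm above the seat point unpressed, about 7.5 below it when clipped.
- cover_left (a point): White spot, 38 mm across, near the +y end of the cover where it is to be pressed: 50 mm from its centre along its y; the point is half-way up the thickness, 6 mm below the top face.
- cover_right (a point): The same spot near the -y end, 50 mm from the centre along -y; the point is 6 mm below the top face.
- pusher_grip (a point): Middle of the upright handle of the loose wooden pusher (0.2 kg), z up along it; its turn about z means nothing. Handle: round bar 29 mm in diameter, from 35 mm above to 37 below this point. Under it a collar, a 24 mm shank and a flat rubber foot 32 mm across. The foot is screwed out differently each time, unreported: its underside is 107 to 123 mm below this point, to be found by touch. It stays put when pressed.
- pusher_collar (a point): Underside of the pusher's collar (44 mm in diameter, 8 mm thick), on the axis, 45 mm below pusher_grip. The pusher hangs by this collar on the holder's fork.
- holder: Fixed steel holder, origin at its underside below the hanging pusher's axis, z up. Base plate x -40..60, y -45..45, 10 mm thick; post at x 37..53, up to 100; fork of two prongs along x, tops 100 mm above the shelf top, slot 30 mm wide, open to -x (prongs reach x = -25). Lift the pusher a few mm and draw it out along -x; the foot cannot come up through the slot.
- clear_spot (a point): Point on the shelf top 115 mm in front (-x) of the holder's origin. The shelf top is clear for 30 mm about it: a good place to stand the pusher.
- colander: Bystander: loose steel colander, 190 mm across (236 mm over its handles), 85 mm high, origin under its centre.
- ice_tray: Bystander: loose stainless ice cube tray, 220 x 92 x 34 mm, origin under its centre.
- jar: Bystander: loose glass jar with a clamp-top lid, 96 mm across, 127 mm high, origin under its centre.
There are look-alikes about, which are no part of the job. There is more than one size of the part that bears cover_center; the job needs the middle-sized.

How it is judged:
By the outcome, as a careful person would: the job done as asked, in the order asked, and still so for the second after the job is handed in, with the robot touching nothing.
It also fails if it takes over 69 s, if anything falls off the work surface, if the arm or the gripper's body presses on something with over 40 N, if the wrist force passes 120 N, or if a joint passes its speed limit or range.

## Working session

There is one attempt and no reset: what is moved stays moved. The work goes in short steps, Python scripts to look and compute and a tool call to move; the robot and the scene stay as the last step left them, time stands still between calls to the robot, and variables do not carry over. Pictures are saved under pics/ and viewed, about 8 in all and at most 12, crops included, and the job is handed in when it is done.

Besides the shell and the picture viewer there is one more tool, called as a command line: name --argument value ..., lists and objects as JSON in quotes. send_rows: Moves the arm, as the interface text tells. Its arguments: {"type":"object","properties":{"series":{"type":"array"},"squeeze":{"type":"number"}},"required":["series"]}

```bash
ls; mkdir -p pics
cat > h.py <<'E'
import numpy as np, cv2
from station import r
from scipy.spatial.transform import Rotation as R
def save(name,f):
    im,d=r.get_image(name); cv2.imwrite(f'pics/{f}.png',im[:,:,::-1]); np.save(f'pics/{f}.npy',d); return im,d
def tcp(o=None):
    o=o or r.get_obs(); T=np.eye(4); T[:3,:3]=R.from_euler('xyz',o['tcp_rot'],degrees=True).as_matrix(); T[:3,3]=o['tcp_pos']; return T
def camT(name,T=None):
    m=r.camera_model(name)
    if 'T_tool_cam' in m: return (tcp() if T is None else T)@np.array(m['T_tool_cam'])
    W=np.eye(4); W[:3,:3]=cv2.Rodrigues(np.array(m['rvec'],float))[0]; W[:3,3]=np.ravel(m['tvec']); return np.linalg.inv(W)
def rays(name,uv):
    m=r.camera_model(name); K=np.array([[m['fx'],0,m['cx']],[0,m['fy'],m['cy']],[0,0,1.]])
    p=cv2.undistortPoints(np.array(uv,float).reshape(-1,1,2),K,np.array(m['dist_coeffs'],float)).reshape(-1,2)
    return np.c_[p,np.ones(len(p))]
def px_depth(name,uv,d,T=None):
    C=camT(name,T); q=rays(name,uv); z=np.array([np.median(d[int(v)-1:int(v)+2,int(u)-1:int(u)+2]) for u,v in uv])
    return (q*z[:,None])@C[:3,:3].T+C[:3,3]
def px_plane(name,uv,z,T=None):
    C=camT(name,T); q=rays(name,uv)@C[:3,:3].T; return C[:3,3]+q*((z-C[2,3])/q[:,2])[:,None]
E
python3 - <<'E'
from h import *
o=r.get_obs(); print(o)
for n in ('top','side'):
    im,d=save(n,n+'0'); print(n,camT(n).round(3).tolist(), r.camera_model(n)['fx'])
print(r.camera_model('wrist')['T_tool_cam'])
E
```

```text
pics
{'t': 0.0, 'joint_positions': array([-66.29203448,  26.83622492,  -0.66362651,  91.8828854 ,
         0.3440872 ,  61.38578207,  -3.22507851]), 'dq': array([-0.00952536,  0.00655365,  0.00314776, -0.01822255,  0.0475913 ,
       -0.01359108,  0.10915333]), 'effort': array([-1.74328593e-04, -5.32381189e+01,  2.15500809e-02, -2.51310754e+01,
        1.14625582e-02,  7.64017022e-03, -6.82361208e-07]), 'tcp_pos': array([0.28662868, 0.58309979, 0.4037213 ]), 'tcp_rot': array([1.79992032e+02, 1.02629455e-01, 6.38244371e+01]), 'contact_force': array([-0.50903299,  0.59269935,  0.11875133]), 'wrist_torque': array([-0.02930345,  0.03285771,  0.00087229]), 'gripper_width': 0.08538991598807924}
top [[0.011, -0.988, 0.154, 0.378], [-1.0, -0.01, 0.01, 0.022], [-0.009, -0.154, -0.988, 1.45], [0.0, 0.0, 0.0, 1.0]] 589.8842612659552
side [[0.996, -0.045, 0.073, 0.457], [-0.086, -0.549, 0.831, -1.23], [0.003, -0.835, -0.551, 0.952], [0.0, 0.0, 0.0, 1.0]] 556.1912562719749
[[ 9.99999777e-01  4.20429646e-05 -6.65856695e-04 -1.00558378e-04]
 [ 1.37932899e-04  9.63423722e-01  2.67982674e-01 -6.84158668e-02]
 [ 6.52768921e-04 -2.67982706e-01  9.63423501e-01  3.00863787e-02]
 [ 0.00000000e+00  0.00000000e+00  0.00000000e+00  1.00000000e+00]]
```

View pics/top0.png

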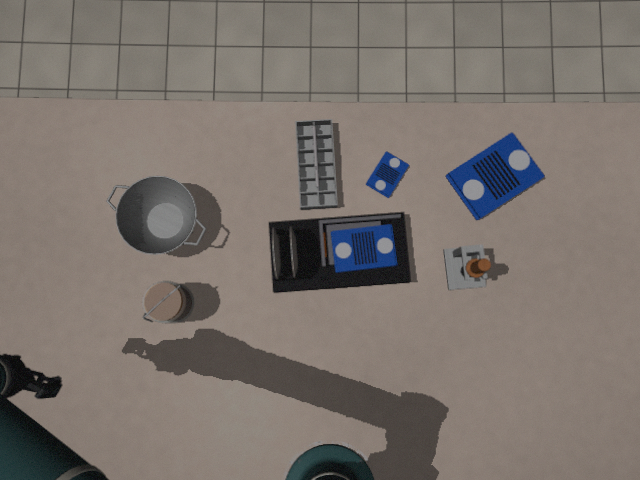

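View pics/side0.png

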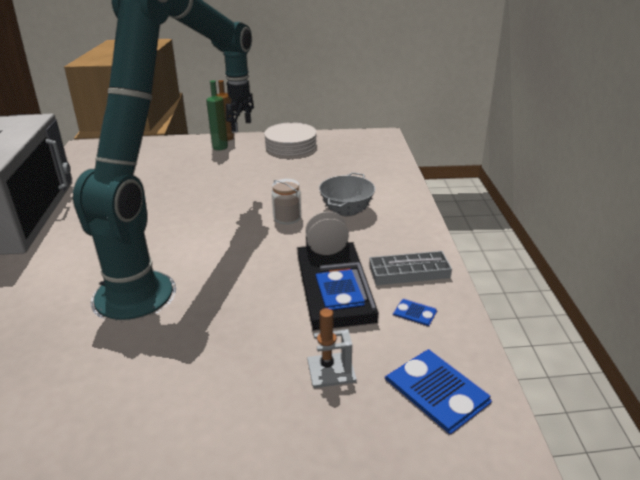

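The top view shows three covers: one on the drainer at about (363,248), a small one at (387,174) and a large one at (495,176). The one on the drainer is the middle-sized one. The pusher is at (478,266) in the holder at (467,268), the saucers are at (285,250), the jar at (166,300), the colander at (158,214) and the ice tray at (319,165). Next I'll crop and measure.

Run:
```python
from h import *
im=cv2.imread('pics/top0.png'); d=np.load('pics/top0.npy')
c=cv2.resize(im[200:300,260:510],None,fx=3.2,fy=3.2,interpolation=cv2.INTER_CUBIC)
cv2.imwrite('pics/crop0.png',c)
for z,uv in ((0.04,[(270,221),(403,213),(410,283),(274,292)]),(0.052,[(363,248),(344,250),(384,245),(387,174),(495,176)]),(0.0,[(166,300),(319,165),(160,215)])):
    print(z,px_plane('top',uv,z).round(3).tolist())
uv=[(363,248),(344,250),(384,245),(478,266),(270,250),(467,268),(166,300)]
print(px_depth('top',uv,d).round(3).tolist())
m=r.camera_model('wrist'); print(m['fx'],m['cx'],m['cy'],m['dist_coeffs'])
```

```text
0.04 [[0.627, 0.149, 0.04], [0.65, -0.173, 0.04], [0.481, -0.188, 0.04], [0.456, 0.136, 0.04]]
0.052 [[0.562, -0.076, 0.052], [0.557, -0.03, 0.052], [0.57, -0.126, 0.052], [0.744, -0.134, 0.052], [0.741, -0.393, 0.052]]
0.0 [[0.436, 0.402, 0.0], [0.78, 0.032, 0.0], [0.647, 0.427, 0.0]]
[[0.562, -0.075, 0.053], [0.557, -0.03, 0.051], [0.57, -0.126, 0.052], [0.509, -0.313, 0.177], [0.561, 0.151, 0.001], [0.511, -0.306, 0.11], [0.431, 0.369, 0.125]]
334.8657582895947 320.8049908729329 240.02086369499295 [-0.03210861  0.          0.          0.          0.        ]
```

View pics/crop0.png

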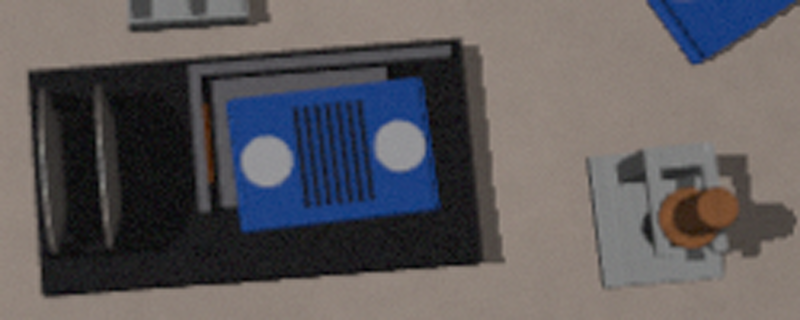

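The cover lies skewed at the seat's front right, and the two grey stops are at the top and left in the crop. My estimate for the seat is (0.577,-0.057) with yaw about 4.5°. The cover is about 16 mm short on both axes, which fits the description. Next I'll move the wrist over it for a precise look.

```bash
cat >> h.py <<'E'
def go(pos,yaw,roll=180,pitch=0):
    T=tcp(); d=T[:3,:3].T@(np.array(pos)-T[:3,3]); Rt=R.from_euler('xyz',[roll,pitch,yaw],degrees=True).as_matrix()
    a=R.from_matrix(T[:3,:3].T@Rt).as_rotvec(); print('d',d.round(4).tolist(),'a',a.round(4).tolist())
E
python3 -c "
from h import *
go([.53,-.10,.40],94.5)"
```

```text
d [-0.5057, 0.5198, 0.0047] a [-0.0003, 0.0016, -0.5354]
```

send_rows --series '[{"dx":-0.506,"dy":0.52,"dz":0.004,"az":-0.535,"grip":-1},{"dx":-0.506,"dy":0.52,"dz":0.004,"az":-0.535,"grip":-1},{"dx":-0.506,"dy":0.52,"dz":0.004,"az":-0.535,"grip":-1},{"dx":-0.506,"dy":0.52,"dz":0.004,"az":-0.535,"grip":-1},{"dx":-0.506,"dy":0.52,"dz":0.004,"az":-0.535,"grip":-1},{"dx":-0.506,"dy":0.52,"dz":0.004,"az":-0.535,"grip":-1},{"dx":-0.506,"dy":0.52,"dz":0.004,"az":-0.535,"grip":-1},{"dx":-0.506,"dy":0.52,"dz":0.004,"az":-0.535,"grip":-1},{"dx":-0.506,"dy":0.52,"dz":0.004,"az":-0.535,"grip":-1},{"dx":-0.506,"dy":0.52,"dz":0.004,"az":-0.535,"grip":-1},{"dx":-0.506,"dy":0.52,"dz":0.004,"az":-0.535,"grip":-1},{"dx":-0.506,"dy":0.52,"dz":0.004,"az":-0.535,"grip":-1}]'

```text
schema error: expected keys dx, dy, dz, ax, ay, az, grip
```

Run:
```python
from h import *
o=r.get_obs(); print(o['t'],o['tcp_pos'],o['tcp_rot'],o['joint_positions'].round(1)); im,d=save('wrist','w1'); np.save('pics/w1T.npy',tcp(o))
print(tcp(r.get_obs())[:3,3])
```

```text
0.1 [0.28665348 0.58312849 0.40380621] [1.79994335e+02 9.46701125e-02 6.38219161e+01] [-66.3  26.8  -0.7  91.9   0.3  61.4  -3.2]
[0.28664789 0.58315184 0.40392292]
```

View pics/w1.png

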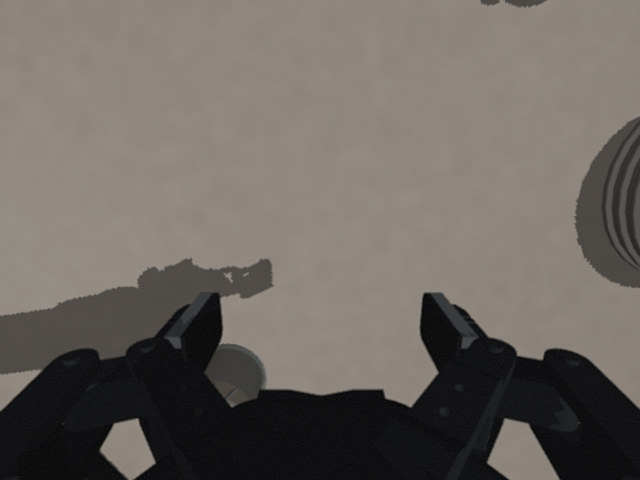

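The wrist view shows the hand covering the lower 40% of the picture, so I'll shift the viewpoint. Every row needs all seven keys.

send_rows --series '[{"dx":-0.475,"dy":0.582,"dz":0.004,"ax":0,"ay":0,"az":-0.535,"grip":-1},{"dx":-0.475,"dy":0.582,"dz":0.004,"ax":0,"ay":0,"az":-0.535,"grip":-1},{"dx":-0.475,"dy":0.582,"dz":0.004,"ax":0,"ay":0,"az":-0.535,"grip":-1},{"dx":-0.475,"dy":0.582,"dz":0.004,"ax":0,"ay":0,"az":-0.535,"grip":-1},{"dx":-0.475,"dy":0.582,"dz":0.004,"ax":0,"ay":0,"az":-0.535,"grip":-1},{"dx":-0.475,"dy":0.582,"dz":0.004,"ax":0,"ay":0,"az":-0.535,"grip":-1},{"dx":-0.475,"dy":0.582,"dz":0.004,"ax":0,"ay":0,"az":-0.535,"grip":-1},{"dx":-0.475,"dy":0.582,"dz":0.004,"ax":0,"ay":0,"az":-0.535,"grip":-1},{"dx":-0.475,"dy":0.582,"dz":0.004,"ax":0,"ay":0,"az":-0.535,"grip":-1},{"dx":-0.475,"dy":0.582,"dz":0.004,"ax":0,"ay":0,"az":-0.535,"grip":-1},{"dx":-0.475,"dy":0.582,"dz":0.004,"ax":0,"ay":0,"az":-0.535,"grip":-1},{"dx":-0.475,"dy":0.582,"dz":0.004,"ax":0,"ay":0,"az":-0.535,"grip":-1}]'

```text
t: 1.65
tcp_pos: [0.5994, -0.1004, 0.4006]
tcp_rot: [-180.0, 0.1, 94.5]
contact_force: [-0.4, 0.4, 0.1]
gripper_width: 0.0855
```

Run:
```python
from h import *
o=r.get_obs(); print(o['t'],o['tcp_pos'],o['tcp_rot'],o['joint_positions'].round(1),o['dq'].round(1)); go([.60,-.10,.40],94.5)
```

```text
1.65 [ 0.59940468 -0.10035565  0.40057957] [-1.79966941e+02  5.74371624e-02  9.44952153e+01] [ -3.2  22.9  12.3  99.   -5.5  58.7 105.6] [ 37.5  26.1   9.7 -36.6  -9.5  11.5  49.1]
d [0.0003, 0.0006, 0.0006] a [-0.0006, 0.001, -0.0001]
```

Run:
```python
from h import *
r.get_image('wrist'); r.get_image('wrist')
o=r.get_obs(); im,d=save('wrist','w2'); T=tcp(o); np.save('pics/w2T.npy',T)
print(o['dq'].round(1),T[:3,3],tcp(r.get_obs())[:3,3])
```

```text
[-3.5 -1.8 -4.5  3.3 -1.6  0.9 -3.3] [ 0.59958038 -0.10672225  0.40037813] [ 0.59900305 -0.10284271  0.40004467]
```

View pics/w2.png

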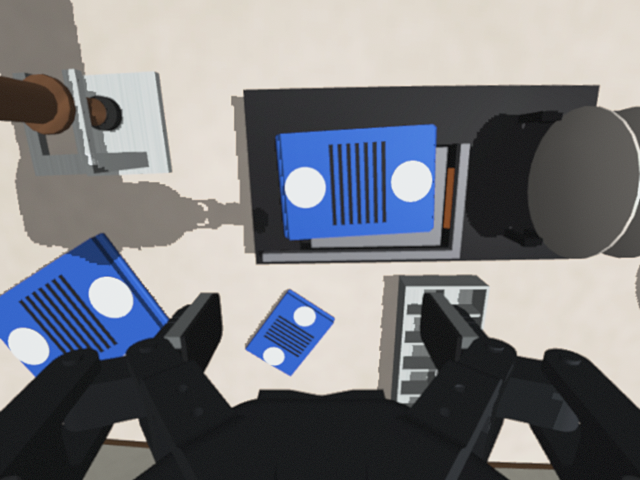

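The picture shows the cover's white spots at (305,187) and (411,181), the back stop along row ~257, the side stop at column ~460 and the orange catch at (449,197). The pusher, leaning by perspective, is at (40,100). I'll take a settled picture and an enlarged crop.

Run:
```python
from h import *
for _ in range(3): r.get_image('wrist')
o=r.get_obs(); im,d=save('wrist','w3'); T=tcp(o); np.save('pics/w3T.npy',T)
print(o['dq'].round(1),T[:3,3],tcp(r.get_obs())[:3,3])
cv2.imwrite('pics/crop3.png',cv2.resize(im[80:275,235:485,::-1],None,fx=3,fy=3,interpolation=cv2.INTER_CUBIC))
w=(im.min(2)>200).astype(np.uint8); n,l,s,c=cv2.connectedComponentsWithStats(w)
sp=[]
for i in range(1,n):
    if 300<s[i,4]<3000: print(c[i],s[i]); sp.append(c[i])
print(px_plane('wrist',sp,.052,T).round(4).tolist()); print(px_depth('wrist',sp,d,T).round(4).tolist())
```

```text
[-0.9 -0.5 -0.4  0.2  0.3 -0.1  0.1] [ 0.59859485 -0.0971893   0.40023831] [ 0.59862537 -0.09675043  0.4004606 ]
[ 11.99242424 219.11652237] [   0  120   56  162 2772]
[398.87738854 182.59474522] [ 379  163   40   40 1256]
[292.82094325 187.627498  ] [ 273  168   40   40 1251]
[ 98.26953981 295.5303141 ] [  77  276   44   40 1369]
[292.88535032 316.36305732] [283 307  21  19 314]
[ 12.97084233 360.50053996] [   0  326   36   84 1852]
[517.14627205 445.94365396] [ 488  419   62   46 1757]
[127.10795455 431.17424242] [108 420  37  21 528]
[[0.6209, -0.4046, 0.052], [0.5561, -0.0266, 0.052], [0.5688, -0.1261, 0.052], [0.6969, -0.3238, 0.052], [0.7036, -0.1183, 0.052], [0.7876, -0.4333, 0.052], [0.8594, 0.1647, 0.052], [0.8742, -0.3088, 0.052]]
[[0.6356, -0.4533, 0.0006], [0.556, -0.0268, 0.0529], [0.5686, -0.126, 0.0536], [0.715, -0.3479, 0.0175], [0.7268, -0.1204, 0.0094], [0.8156, -0.4694, 0.0173], [0.9125, 0.2077, 0.0007], [0.9296, -0.342, 0.0008]]
```

View pics/crop3.png

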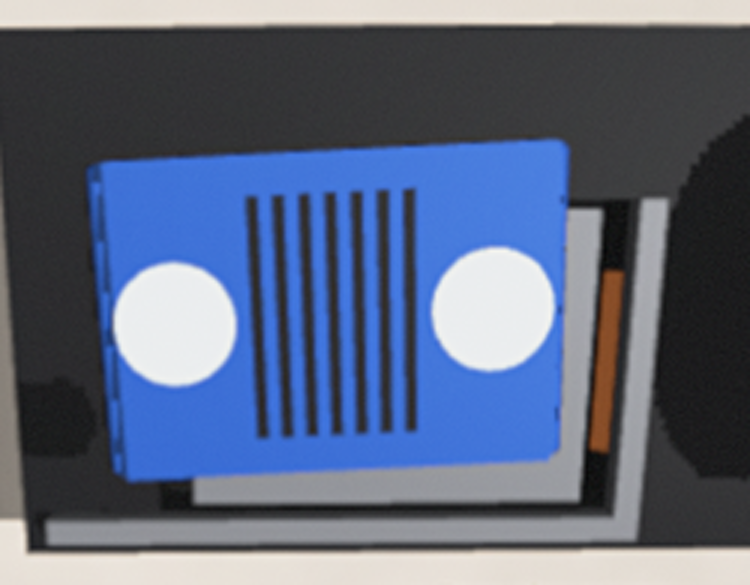

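Run:
```python
from h import *
T=np.load('pics/w3T.npy')
f=lambda L:[(u/3+235-.33,v/3+80-.33) for u,v in L]
a=px_plane('wrist',f([(45,521),(613,514),(641,200),(614,513)]),.05,T); print('stops top',a.round(4).tolist())
b=px_plane('wrist',f([(0,30),(28,549),(638,546),(748,27)]),.04,T); print('deck',b.round(4).tolist())
ang=lambda v:np.degrees(np.arctan2(v[1],v[0]))
print(ang(a[1]-a[0])-90, ang(a[3]-a[2]), ang(b[1]-b[0]),ang(b[2]-b[1])-90,ang(b[3]-b[0])-90)
y=np.radians(4.5)
X=np.array([np.cos(y),np.sin(y)]);Y=np.array([-np.sin(y),np.cos(y)])
xs=(a[:2,:2]@X)-.05; ys=(a[2:,:2]@Y)-.075; print('seat x',xs,b[1:3,:2]@X-.065,'seat y',ys, b[:2,:2]@Y+.125)
s=xs.mean()*X+ys.mean()*Y; print('seat',s)
c=np.array([.5625,-.0764]); print('cover rel',(c-s)@X,(c-s)@Y)
im=cv2.imread('pics/w3.png');cv2.imwrite('pics/crop3b.png',cv2.resize(im[60:200,0:200],None,fx=3.5,fy=3.5))
```

```text
stops top [[0.6381, -0.1657, 0.05], [0.6205, 0.0238, 0.05], [0.5193, 0.0151, 0.05], [0.6201, 0.0241, 0.05]]
deck [[0.4849, -0.1855, 0.04], [0.6521, -0.1734, 0.04], [0.6342, 0.0386, 0.04], [0.4651, 0.043, 0.04]]
5.296937590536629 5.063842782914103 4.151403657163645 4.8456427480344075 4.963304846640796
seat x [0.57309383 0.57044672] [0.57153288 0.57024982] seat y [-0.10065521 -0.09965906] [-0.09798823 -0.09900828]
seat [ 0.57786594 -0.05498781]
cover rel -0.01699855225197942 -0.020140590300520796
```

View pics/crop3b.png

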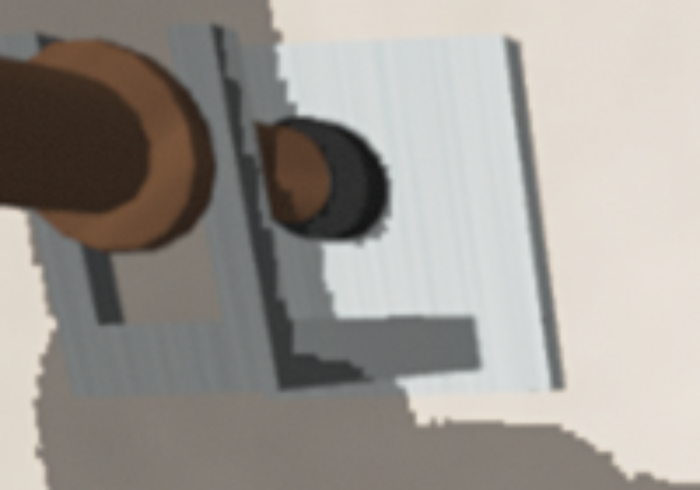

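The crop shows the pusher's collar at (125,145) on the fork, with the slot opening toward the picture's top (-x). The base plate's right edge runs from (505,38) to (560,388), and the black foot is at (335,185). I'll fit these from depth.

Run:
```python
from h import *
T=np.load('pics/w3T.npy')
e=px_plane('wrist',[(505/3.5,60+38/3.5),(558/3.5,60+388/3.5)],.01,T); print('base +y edge',e.round(4).tolist(),np.linalg.norm(e[1]-e[0]),np.degrees(np.arctan2(*(e[1]-e[0])[[1,0]])))
vu=np.mgrid[0:480,0:640]; uv=np.c_[vu[1].ravel(),vu[0].ravel()]
for n,f,TT in (('wrist','w3',T),('top','top0',None)):
    d=np.load(f'pics/{f}.npy').ravel(); im=cv2.imread(f'pics/{f}.png').reshape(-1,3).astype(int)
    C=camT(n,TT); P=(rays(n,uv)*d[:,None])@C[:3,:3].T+C[:3,3]
    m=(d>0)&(abs(P[:,0]-.51)<.1)&(abs(P[:,1]+.31)<.09); P=P[m];c=im[m]
    print(n,len(P),np.histogram(P[:,2],np.arange(-.005,.2,.01))[0])
    brown=c[:,2]-c[:,0]>25
    for lo,hi,b in ((.165,.19,1),(.102,.115,1),(.09,.106,0),(.004,.016,0)):
        q=P[(P[:,2]>lo)&(P[:,2]<hi)&(brown==bool(b))]
        if len(q)>5:
            rr=cv2.minAreaRect(q[:,:2].astype(np.float32)*1000); print(lo,len(q),q.mean(0).round(4),q.min(0).round(4),q.max(0).round(4),rr)
```

```text
base +y edge [[0.4695, -0.2837, 0.01], [0.5671, -0.2721, 0.01]] 0.09827650968795856 6.7621797855161505
wrist 36987 [22868  5710    80   213   628   231   298   276   141   367  3276  1466
   440   521   427    45     0     0     0     0]
0.102 1247 [ 0.5123 -0.3163  0.1087] [ 0.491  -0.3394  0.1027] [ 0.5339 -0.302   0.1149] ((512.8251953125, -320.0926513671875), (36.35950469970703, 43.091285705566406), 85.61290740966797)
0.09 3602 [ 0.5346 -0.3148  0.0998] [ 0.4853 -0.3514  0.09  ] [ 0.5669 -0.2939  0.106 ] ((526.2448120117188, -323.5097961425781), (78.14986419677734, 53.35315704345703), 5.052023887634277)
0.004 5767 [ 0.5159 -0.3104  0.0106] [ 0.426  -0.3643  0.004 ] [ 0.5759 -0.274   0.016 ] ((498.9627380371094, -324.26641845703125), (147.91209411621094, 90.73261260986328), 4.078450679779053)
top 6022 [3879 1046   66   20   29   10   12   16   10   36  332  126   14   16
   15   15   19   29  132    5]
0.165 159 [ 0.5124 -0.3238  0.1782] [ 0.4995 -0.3395  0.1651] [ 0.5265 -0.3099  0.1868] ((512.4088745117188, -324.88067626953125), (26.414613723754883, 29.061481475830078), 14.275686264038086)
0.102 116 [ 0.5099 -0.3178  0.1086] [ 0.4929 -0.342   0.1022] [ 0.5344 -0.3033  0.1146] ((511.3802795410156, -320.1903381347656), (41.16698455810547, 33.87531280517578), 21.858863830566406)
0.09 350 [ 0.5365 -0.3191  0.0997] [ 0.4866 -0.3545  0.09  ] [ 0.5679 -0.2957  0.1057] ((526.999755859375, -324.7381286621094), (78.87928771972656, 53.80005645751953), 5.0459208488464355)
0.004 1297 [ 0.5087 -0.3104  0.0085] [ 0.4118 -0.4     0.004 ] [ 0.6098 -0.2208  0.016 ] ((510.9686584472656, -310.40728759765625), (198.0526580810547, 178.8463897705078), 0.19565941393375397)
```

Fork fit: the holder origin is (0.5127,-0.3253) with yaw 5°, and the handle top agrees at (0.5124,-0.3249). The seat is (0.577,-0.055) with yaw 4.9°. Now I'll measure the open fingertips from wrist depth.

Run:
```python
from h import *
d=np.load('pics/w3.npy'); vu=np.mgrid[270:420,140:500]; uv=np.c_[vu[1].ravel(),vu[0].ravel()]
z=d[270:420,140:500].ravel(); P=rays('wrist',uv)*z[:,None]; M=np.array(r.camera_model('wrist')['T_tool_cam']); P=P@M[:3,:3].T+M[:3,3]
m=(z>0)&(z<.2)&(abs(P[:,0])>.03)&(P[:,2]>.12); P=P[m]
for s in (-1,1):
    q=P[np.sign(P[:,0])==s]; t=q[q[:,2]>q[:,2].max()-.006]; print(len(q),q[:,2].max(),np.percentile(q[:,2],[99]),t.min(0).round(4),t.max(0).round(4))
X=np.array([np.cos(np.radians(4.9)),np.sin(np.radians(4.9))]);Y=np.array([-X[1],X[0]]); s=np.array([.577,-.055])
p=s-.089*X-.012*Y; print(p); go([*p,.25],94.9)
```

```text
3127 0.16009785399475998 [0.1581849] [-0.0489 -0.0118  0.1541] [-0.0419  0.0099  0.1601]
3119 0.16017819209375786 [0.15847715] [ 0.0423 -0.0119  0.1542] [0.0492 0.0103 0.1602]
[ 0.48935027 -0.07455825]
d [0.031, -0.107, 0.1506] a [-0.0011, 0.0001, -0.0048]
```

send_rows --series '[{"dx":0.031,"dy":-0.107,"dz":0.1,"ax":0,"ay":0,"az":-0.005,"grip":-1},{"dx":0.031,"dy":-0.107,"dz":0.15,"ax":0,"ay":0,"az":-0.005,"grip":-1},{"dx":0.031,"dy":-0.107,"dz":0.15,"ax":0,"ay":0,"az":-0.005,"grip":-1},{"dx":0.031,"dy":-0.107,"dz":0.15,"ax":0,"ay":0,"az":-0.005,"grip":-1},{"dx":0.031,"dy":-0.107,"dz":0.17,"ax":0,"ay":0,"az":-0.005,"grip":-1},{"dx":0.031,"dy":-0.107,"dz":0.185,"ax":0,"ay":0,"az":-0.005,"grip":-1},{"dx":0.031,"dy":-0.107,"dz":0.192,"ax":0,"ay":0,"az":-0.005,"grip":-1},{"dx":0.031,"dy":-0.107,"dz":0.195,"ax":0,"ay":0,"az":-0.005,"grip":-1}]'

```text
t: 3.0
tcp_pos: [0.4896, -0.0744, 0.2056]
tcp_rot: [-180.0, 0.0, 94.9]
contact_force: [1.4, -1.9, -0.0]
gripper_width: 0.0856
```

```bash
cat >> h.py <<'E'
yw=np.radians(4.9); X=np.array([np.cos(yw),np.sin(yw)]);Y=np.array([-X[1],X[0]]); S=np.array([.577,-.055])
def st(*t):
    o=r.get_obs(); p=np.array(o['tcp_pos']); print(round(o['t'],2),'tcp',p.round(4),np.round(o['tcp_rot'],2),'seat',((p[:2]-S)@X).round(4),((p[:2]-S)@Y).round(4),'F',np.round(o['contact_force'],1),'w',round(o['gripper_width'],4),'dq',np.abs(o['dq']).max().round(1))
    for x,y,z,a in t: go([*(S+x*X+y*Y),z],a)
E
python3 -c "
from h import *
st((-.070,-.012,.204,94.9),(-.058,-.012,.204,94.9))"
```

```text
3.0 tcp [ 0.4896 -0.0744  0.2056] [-1.7995e+02  1.0000e-02  9.4930e+01] seat -0.0888 -0.0119 F [ 1.4 -1.9 -0. ] w 0.0856 dq 2.8
d [-0.0001, 0.0188, 0.0016] a [-0.0008, 0.0001, 0.0005]
d [-0.0001, 0.0308, 0.0016] a [-0.0008, 0.0001, 0.0005]
```

send_rows --series '[{"dx":0,"dy":0.006,"dz":0.0015,"ax":0,"ay":0,"az":0,"grip":-1},{"dx":0,"dy":0.011,"dz":0.0015,"ax":0,"ay":0,"az":0,"grip":-1},{"dx":0,"dy":0.015,"dz":0.0015,"ax":0,"ay":0,"az":0,"grip":-1},{"dx":0,"dy":0.019,"dz":0.0015,"ax":0,"ay":0,"az":0,"grip":-1},{"dx":0,"dy":0.022,"dz":0.0015,"ax":0,"ay":0,"az":0,"grip":-1},{"dx":0,"dy":0.025,"dz":0.0015,"ax":0,"ay":0,"az":0,"grip":-1},{"dx":0,"dy":0.027,"dz":0.0015,"ax":0,"ay":0,"az":0,"grip":-1},{"dx":0,"dy":0.029,"dz":0.0015,"ax":0,"ay":0,"az":0,"grip":-1}]'

```text
t: 4.0
tcp_pos: [0.5185, -0.0719, 0.204]
tcp_rot: [-179.9, 0.0, 94.9]
contact_force: [-1.7, -1.0, 1.3]
gripper_width: 0.0854
```

```bash
python3 -c "
from h import *
st((-.070,-.012,.204,94.9),(-.058,-.012,.204,94.9))"
```

```text
4.0 tcp [ 0.5185 -0.0719  0.204 ] [-1.7993e+02  1.0000e-02  9.4930e+01] seat -0.0597 -0.0119 F [-1.7 -1.   1.3] w 0.0854 dq 2.1
d [-0.0001, -0.0103, 0.0] a [-0.0012, 0.0001, 0.0005]
d [-0.0001, 0.0017, 0.0] a [-0.0012, 0.0001, 0.0005]
```

send_rows --series '[{"dx":0,"dy":0.001,"dz":0,"ax":0,"ay":0,"az":0,"grip":-1},{"dx":0,"dy":0.002,"dz":0,"ax":0,"ay":0,"az":0,"grip":-1},{"dx":0,"dy":0.003,"dz":0,"ax":0,"ay":0,"az":0,"grip":-1},{"dx":0,"dy":0.003,"dz":0,"ax":0,"ay":0,"az":0,"grip":-1}]'

```text
t: 4.5
tcp_pos: [0.5202, -0.0719, 0.2037]
tcp_rot: [-179.7, -0.0, 94.9]
contact_force: [-6.2, -1.3, 3.9]
gripper_width: 0.0853
```

send_rows --series '[{"dx":0,"dy":-0.015,"dz":0,"ax":0,"ay":0,"az":0,"grip":-1},{"dx":0,"dy":-0.015,"dz":-0.05,"ax":0,"ay":0,"az":0,"grip":-1},{"dx":-0.03,"dy":0.02,"dz":-0.06,"ax":0,"ay":0,"az":0.3,"grip":0},{"dx":-0.105,"dy":0.058,"dz":-0.06,"ax":0,"ay":0,"az":1.571,"grip":0},{"dx":-0.105,"dy":0.058,"dz":-0.06,"ax":0,"ay":0,"az":1.571,"grip":0},{"dx":-0.105,"dy":0.058,"dz":-0.06,"ax":0,"ay":0,"az":1.571,"grip":0},{"dx":-0.105,"dy":0.058,"dz":-0.06,"ax":0,"ay":0,"az":1.571,"grip":0},{"dx":-0.105,"dy":0.058,"dz":-0.06,"ax":0,"ay":0,"az":1.571,"grip":0},{"dx":-0.105,"dy":0.058,"dz":-0.06,"ax":0,"ay":0,"az":1.571,"grip":0},{"dx":-0.105,"dy":0.058,"dz":-0.06,"ax":0,"ay":0,"az":1.571,"grip":0},{"dx":-0.105,"dy":0.058,"dz":-0.06,"ax":0,"ay":0,"az":1.571,"grip":0},{"dx":-0.105,"dy":0.058,"dz":-0.06,"ax":0,"ay":0,"az":1.571,"grip":0}]'

```text
t: 6.0
tcp_pos: [0.587, -0.1713, 0.2632]
tcp_rot: [-180.0, 0.3, 5.0]
contact_force: [-0.2, -1.0, 0.7]
gripper_width: 0.0427
```

Run:
```python
from h import *
r.get_image('wrist'); st((0,-.117,.22,4.9))
im,d=save('wrist','w4')
vu=np.mgrid[270:420,140:500]; uv=np.c_[vu[1].ravel(),vu[0].ravel()]
z=d[270:420,140:500].ravel(); P=rays('wrist',uv)*z[:,None]; M=np.array(r.camera_model('wrist')['T_tool_cam']); P=P@M[:3,:3].T+M[:3,3]
m=(z>0)&(z<.2)&(abs(P[:,0])>.01)&(P[:,2]>.12)&(P[:,2]<.178); P=P[m]
for s in (-1,1):
    q=P[np.sign(P[:,0])==s]; t=q[q[:,2]>q[:,2].max()-.006]; print(len(q),q[:,2].max(),np.percentile(q[:,2],[90,99]),t.min(0).round(4),t.max(0).round(4))
w3=cv2.imread('pics/w3.png')
im,d=save('top','top2'); T=None
w=(im.min(2)>150).astype(np.uint8); 
cv2.imwrite('pics/crop4.png',cv2.resize(im[200:300,260:420,::-1],None,fx=4,fy=4,interpolation=cv2.INTER_CUBIC))
```

```text
6.05 tcp [ 0.5871 -0.1714  0.2632] [-179.98    0.28    5.  ] seat 0.0001 -0.1168 F [-0.3  0.5  0.2] w 0.0428 dq 0.4
d [0.0001, 0.0002, 0.0432] a [-0.0003, 0.0049, 0.0017]
3342 0.17117050774341258 [0.15961999 0.16834323] [-0.0338 -0.0115  0.1652] [-0.0218  0.01    0.1712]
3400 0.1709779977893741 [0.15929879 0.16806558] [ 0.0205 -0.0115  0.165 ] [0.027  0.0095 0.171 ]
```

send_rows --series '[{"dx":0,"dy":0,"dz":0.03,"ax":0,"ay":0,"az":0,"grip":0},{"dx":0,"dy":0,"dz":0.045,"ax":0,"ay":0,"az":0,"grip":0},{"dx":0,"dy":0,"dz":0.0495,"ax":0,"ay":0,"az":0,"grip":0},{"dx":0,"dy":0,"dz":0.0495,"ax":0,"ay":0,"az":0,"grip":0},{"dx":0,"dy":-0.006,"dz":0.0495,"ax":0,"ay":0,"az":0,"grip":0},{"dx":0,"dy":-0.011,"dz":0.0495,"ax":0,"ay":0,"az":0,"grip":0},{"dx":0,"dy":-0.015,"dz":0.0495,"ax":0,"ay":0,"az":0,"grip":0},{"dx":0,"dy":-0.019,"dz":0.0495,"ax":0,"ay":0,"az":0,"grip":0},{"dx":0,"dy":-0.022,"dz":0.0495,"ax":0,"ay":0,"az":0,"grip":0},{"dx":0,"dy":-0.025,"dz":0.0495,"ax":0,"ay":0,"az":0,"grip":0},{"dx":0,"dy":-0.028,"dz":0.0495,"ax":0,"ay":0,"az":0,"grip":0},{"dx":0,"dy":-0.03,"dz":0.0495,"ax":0,"ay":0,"az":0,"grip":0}]'

```text
t: 7.65
tcp_pos: [0.5841, -0.141, 0.2135]
tcp_rot: [-179.9, 0.3, 5.0]
contact_force: [0.5, -1.7, 1.1]
gripper_width: 0.0427
```

```bash
python3 -c "
from h import *
st()"
```

```text
7.65 tcp [ 0.5841 -0.141   0.2135] [-179.92    0.32    4.99] seat -0.0002 -0.0863 F [ 0.5 -1.7  1.1] w 0.0427 dq 1.6
```

send_rows --series '[{"dx":0,"dy":-0.001,"dz":0,"ax":0,"ay":0,"az":0,"grip":0},{"dx":0,"dy":-0.002,"dz":0,"ax":0,"ay":0,"az":0,"grip":0},{"dx":0,"dy":-0.003,"dz":0,"ax":0,"ay":0,"az":0,"grip":0},{"dx":0,"dy":-0.004,"dz":0,"ax":0,"ay":0,"az":0,"grip":0}]'

```text
t: 8.15
tcp_pos: [0.5836, -0.1385, 0.2137]
tcp_rot: [179.9, 0.3, 4.9]
contact_force: [0.6, -7.0, 1.3]
gripper_width: 0.0428
```

```bash
python3 -c "
from h import *
st()"
```

```text
8.15 tcp [ 0.5836 -0.1385  0.2137] [179.93   0.3    4.92] seat -0.0006 -0.0838 F [ 0.6 -7.   1.3] w 0.0428 dq 0.7
```

send_rows --series '[{"dx":0,"dy":0.012,"dz":0,"ax":0,"ay":0,"az":0,"grip":-1},{"dx":0,"dy":0.02,"dz":-0.05,"ax":0,"ay":0,"az":0,"grip":-1},{"dx":0,"dy":0.03,"dz":-0.16,"ax":0,"ay":0,"az":0,"grip":-1},{"dx":0,"dy":0.03,"dz":-0.16,"ax":0,"ay":0,"az":0,"grip":-1},{"dx":0,"dy":0.03,"dz":-0.16,"ax":0,"ay":0,"az":0,"grip":-1},{"dx":0,"dy":0.03,"dz":-0.16,"ax":0,"ay":0,"az":0,"grip":-1}]'

```text
t: 8.9
tcp_pos: [0.5867, -0.1676, 0.373]
tcp_rot: [-180.0, 0.4, 4.9]
contact_force: [-1.0, -0.4, 1.0]
gripper_width: 0.0852
```

Run:
```python
from h import *
r.get_image('wrist'); r.get_image('wrist'); st()
T=tcp(r.get_obs()); im,d=save('wrist','w5'); np.save('pics/w5T.npy',T)
hsv=cv2.cvtColor(im,cv2.COLOR_RGB2HSV)
w=((im.min(2)>180)).astype(np.uint8); n,l,s,c=cv2.connectedComponentsWithStats(w)
for i in range(1,n):
    if 500<s[i,4]<4000: p=px_plane('wrist',[c[i]],.052,T)[0]; print(c[i].round(1),s[i],p.round(4),'seat',((p[:2]-S)@X).round(4),((p[:2]-S)@Y).round(4))
cv2.imwrite('pics/w5.png',im[:,:,::-1])
```

```text
9.0 tcp [ 0.5866 -0.1676  0.3721] [-180.      0.47    4.94] seat -0.0001 -0.113 F [ 0.2  0.5 -0.5] w 0.0854 dq 0.3
[325.4  21.3] [ 302    0   48   47 1883] [ 0.5729 -0.0061  0.052 ] seat 0.0001 0.049
[325.2 153.1] [ 304  131   44   45 1566] [ 0.5816 -0.1047  0.052 ] seat 0.0003 -0.0499
[417. 379.] [401 363  36  37 849] [ 0.6952 -0.319   0.052 ] seat 0.0952 -0.2731
```

View pics/w5.png

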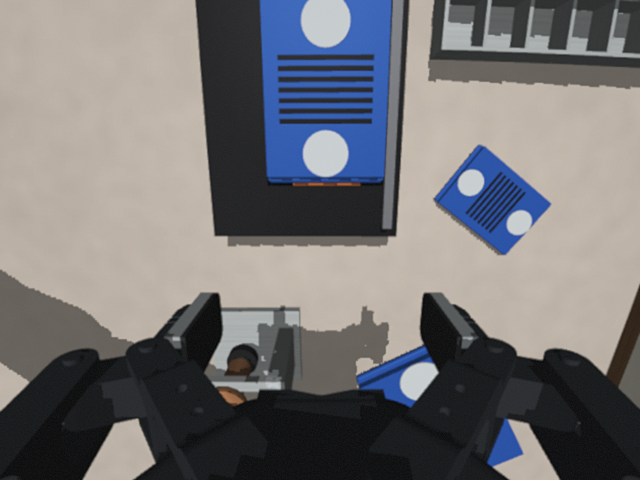

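The cover now looks square, with spots at (325,21) and (325,153). That puts them at seat (0,49) and (0,-50) mm, turned less than 0.2°. I'll check the gap to both stops numerically.

Run:
```python
import cv2
im=cv2.imread('pics/w5.png')
for v in (5,60,110,170): print(v,[tuple(int(a) for a in im[v,u][::-1]) for u in range(378,396)])
```

```text
5 [(60, 101, 184), (60, 102, 184), (61, 102, 184), (62, 103, 184), (63, 104, 185), (61, 101, 183), (63, 103, 185), (62, 102, 185), (60, 102, 182), (58, 100, 181), (60, 101, 183), (60, 103, 185), (57, 96, 175), (49, 67, 110), (80, 79, 81), (127, 127, 129), (133, 135, 139), (130, 133, 136)]
60 [(58, 98, 182), (59, 99, 181), (59, 100, 182), (59, 100, 182), (56, 98, 180), (58, 99, 181), (57, 97, 180), (57, 99, 181), (58, 98, 181), (57, 99, 181), (52, 90, 163), (61, 77, 121), (99, 101, 107), (125, 126, 128), (129, 131, 135), (127, 128, 133), (128, 129, 134), (127, 128, 134)]
110 [(54, 94, 178), (52, 92, 176), (54, 95, 177), (53, 93, 176), (53, 94, 177), (52, 93, 177), (53, 94, 177), (52, 95, 179), (49, 86, 164), (65, 74, 105), (104, 104, 104), (123, 124, 126), (124, 125, 129), (123, 124, 129), (121, 124, 128), (122, 123, 128), (123, 124, 129), (123, 124, 129)]
170 [(46, 87, 171), (49, 89, 172), (47, 88, 172), (51, 90, 174), (47, 89, 174), (45, 84, 166), (57, 71, 116), (95, 95, 100), (117, 117, 119), (119, 120, 124), (117, 119, 123), (118, 120, 124), (118, 119, 124), (119, 120, 124), (118, 120, 125), (118, 120, 124), (99, 99, 103), (60, 60, 63)]
```

The cover is flush with the back stop all along (no gap pixel). The side stop was felt as a steady 7 N. Next is the pusher.

```bash
python3 -c "
from h import *
go([.5126,-.3252,.372],5); go([.5126,-.3252,.300],5)"
```

```text
d [-0.0873, 0.1505, 0.0008] a [0.0003, 0.0082, -0.0011]
d [-0.0867, 0.1505, 0.0728] a [0.0003, 0.0082, -0.0011]
```

send_rows --series '[{"dx":-0.087,"dy":0.1505,"dz":0.001,"ax":0,"ay":0.008,"az":0,"grip":-1},{"dx":-0.087,"dy":0.1505,"dz":0.001,"ax":0,"ay":0.008,"az":0,"grip":-1},{"dx":-0.087,"dy":0.1505,"dz":0.001,"ax":0,"ay":0.008,"az":0,"grip":-1},{"dx":-0.087,"dy":0.1505,"dz":0.001,"ax":0,"ay":0.008,"az":0,"grip":-1},{"dx":-0.087,"dy":0.1505,"dz":0.001,"ax":0,"ay":0.008,"az":0,"grip":-1},{"dx":-0.087,"dy":0.1505,"dz":0.03,"ax":0,"ay":0.008,"az":0,"grip":-1},{"dx":-0.087,"dy":0.1505,"dz":0.06,"ax":0,"ay":0.008,"az":0,"grip":-1},{"dx":-0.087,"dy":0.1505,"dz":0.073,"ax":0,"ay":0.008,"az":0,"grip":-1},{"dx":-0.087,"dy":0.1505,"dz":0.073,"ax":0,"ay":0.008,"az":0,"grip":-1}]'

```text
t: 10.18
tcp_pos: [0.5128, -0.3241, 0.299]
tcp_rot: [-179.9, 0.1, 5.0]
contact_force: [0.2, 0.3, 0.7]
gripper_width: 0.0855
```

Run:
```python
from h import *
st(); im,d=save('wrist','w6')
cv2.imwrite('pics/w6s.png',im[:,:,::-1])
```

```text
10.18 tcp [ 0.5128 -0.3241  0.299 ] [-1.7995e+02  1.0000e-01  5.0400e+00] seat -0.0869 -0.2626 F [0.2 0.3 0.7] w 0.0855 dq 1.6
```

View pics/w6s.png

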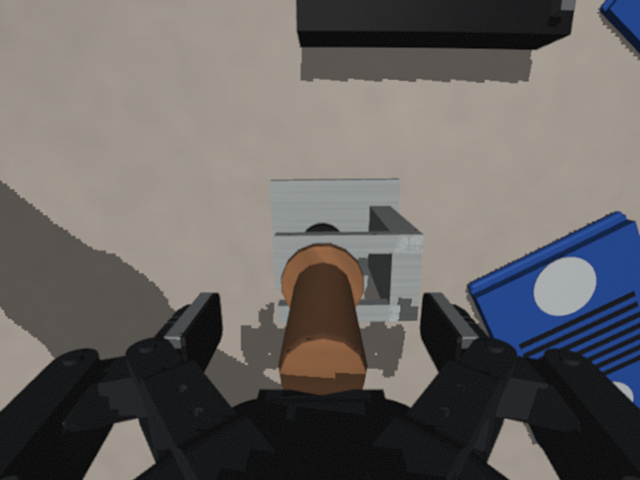

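The handle is centred between the open fingers (column 322). I'll close and lift a little.

send_rows --series '[{"dx":0,"dy":0,"dz":0,"ax":0,"ay":0,"az":0,"grip":1},{"dx":0,"dy":0,"dz":0,"ax":0,"ay":0,"az":0,"grip":1},{"dx":0,"dy":0,"dz":0,"ax":0,"ay":0,"az":0,"grip":1},{"dx":0,"dy":0,"dz":0,"ax":0,"ay":0,"az":0,"grip":1},{"dx":0,"dy":0,"dz":0,"ax":0,"ay":0,"az":0,"grip":1},{"dx":0,"dy":0,"dz":-0.004,"ax":0,"ay":0,"az":0,"grip":1},{"dx":0,"dy":0,"dz":-0.008,"ax":0,"ay":0,"az":0,"grip":1},{"dx":0,"dy":0,"dz":-0.008,"ax":0,"ay":0,"az":0,"grip":1}]' --squeeze 80

```text
t: 11.22
tcp_pos: [0.5129, -0.3247, 0.308]
tcp_rot: [180.0, 0.0, 5.0]
contact_force: [0.1, 0.4, -2.2]
gripper_width: 0.0275
```

```bash
python3 -c "
from h import *
st(); go([.3981,-.3352,.31],5); go([.3981,-.3352,.30],5)"
```

```text
11.22 tcp [ 0.5129 -0.3247  0.308 ] [1.7998e+02 2.0000e-02 5.0000e+00] seat -0.0869 -0.2632 F [ 0.1  0.4 -2.2] w 0.0275 dq 0.3
d [-0.1152, 0.0005, -0.0019] a [0.0003, 0.0003, 0.0001]
d [-0.1152, 0.0005, 0.0081] a [0.0003, 0.0003, 0.0001]
```

The pusher is held (2.2 N weight, width 27.5 mm). I'll draw it out to the clear spot and touch down there to learn the foot length.

send_rows --series '[{"dx":-0.015,"dy":0,"dz":-0.001,"ax":0,"ay":0,"az":0,"grip":1},{"dx":-0.04,"dy":0,"dz":-0.001,"ax":0,"ay":0,"az":0,"grip":1},{"dx":-0.065,"dy":0,"dz":-0.001,"ax":0,"ay":0,"az":0,"grip":1},{"dx":-0.09,"dy":0,"dz":-0.001,"ax":0,"ay":0,"az":0,"grip":1},{"dx":-0.108,"dy":0,"dz":-0.001,"ax":0,"ay":0,"az":0,"grip":1},{"dx":-0.115,"dy":0,"dz":0.005,"ax":0,"ay":0,"az":0,"grip":1},{"dx":-0.115,"dy":0,"dz":0.016,"ax":0,"ay":0,"az":0,"grip":1},{"dx":-0.115,"dy":0,"dz":0.024,"ax":0,"ay":0,"az":0,"grip":1},{"dx":-0.115,"dy":0,"dz":0.027,"ax":0,"ay":0,"az":0,"grip":1},{"dx":-0.115,"dy":0,"dz":0.028,"ax":0,"ay":0,"az":0,"grip":1}]'

```text
t: 12.48
tcp_pos: [0.3986, -0.3347, 0.2796]
tcp_rot: [180.0, 0.1, 5.0]
contact_force: [0.2, -0.5, -2.1]
gripper_width: 0.0274
```

send_rows --series '[{"dx":0,"dy":0,"dz":0.0015,"ax":0,"ay":0,"az":0,"grip":1},{"dx":0,"dy":0,"dz":0.003,"ax":0,"ay":0,"az":0,"grip":1},{"dx":0,"dy":0,"dz":0.004,"ax":0,"ay":0,"az":0,"grip":1},{"dx":0,"dy":0,"dz":0.004,"ax":0,"ay":0,"az":0,"grip":1}]'

```text
t: 12.98
tcp_pos: [0.3986, -0.3346, 0.2756]
tcp_rot: [180.0, 0.0, 5.0]
contact_force: [0.6, -0.0, -2.8]
gripper_width: 0.0273
```

send_rows --series '[{"dx":0,"dy":0,"dz":0.0015,"ax":0,"ay":0,"az":0,"grip":1},{"dx":0,"dy":0,"dz":0.003,"ax":0,"ay":0,"az":0,"grip":1},{"dx":0,"dy":0,"dz":0.004,"ax":0,"ay":0,"az":0,"grip":1},{"dx":0,"dy":0,"dz":0.004,"ax":0,"ay":0,"az":0,"grip":1}]'

```text
t: 13.48
tcp_pos: [0.3986, -0.3349, 0.2723]
tcp_rot: [180.0, 0.0, 5.0]
contact_force: [-1.4, 1.1, 4.6]
gripper_width: 0.0277
```

```bash
python3 -c "
from h import *
st()"
```

```text
13.47 tcp [ 0.3986 -0.3349  0.2723] [1.80e+02 2.00e-02 5.02e+00] seat -0.2017 -0.2636 F [-1.4  1.1  4.6] w 0.0277 dq 0.1
```

The shelf was felt at TCP z = 0.2725, so the foot is 118.5 mm below the grip, within the given range. I'll go over the right spot, since clipping the -y end first pushes the cover into the side stop.

```bash
python3 -c "
from h import *
go([.5815,-.1051,.335],4.9); go([.5815,-.1051,.326],4.9)"
```

```text
d [0.2023, -0.2129, -0.0628] a [0.0, 0.0004, 0.0021]
d [0.2023, -0.2129, -0.0538] a [0.0, 0.0004, 0.0021]
```

send_rows --series '[{"dx":0,"dy":0,"dz":-0.04,"ax":0,"ay":0,"az":0,"grip":1},{"dx":0.03,"dy":-0.032,"dz":-0.07,"ax":0,"ay":0,"az":0,"grip":1},{"dx":0.065,"dy":-0.068,"dz":-0.075,"ax":0,"ay":0,"az":0,"grip":1},{"dx":0.1,"dy":-0.105,"dz":-0.075,"ax":0,"ay":0,"az":0,"grip":1},{"dx":0.14,"dy":-0.147,"dz":-0.075,"ax":0,"ay":0,"az":0,"grip":1},{"dx":0.175,"dy":-0.184,"dz":-0.075,"ax":0,"ay":0,"az":0,"grip":1},{"dx":0.195,"dy":-0.205,"dz":-0.07,"ax":0,"ay":0,"az":0,"grip":1},{"dx":0.202,"dy":-0.213,"dz":-0.064,"ax":0,"ay":0,"az":0,"grip":1},{"dx":0.202,"dy":-0.213,"dz":-0.06,"ax":0,"ay":0,"az":0,"grip":1},{"dx":0.202,"dy":-0.213,"dz":-0.057,"ax":0,"ay":0,"az":0,"grip":1},{"dx":0.202,"dy":-0.213,"dz":-0.055,"ax":0,"ay":0,"az":0,"grip":1},{"dx":0.202,"dy":-0.213,"dz":-0.055,"ax":0,"ay":0,"az":0,"grip":1}]'

```text
t: 14.98
tcp_pos: [0.5808, -0.1058, 0.3272]
tcp_rot: [-180.0, 0.0, 4.9]
contact_force: [0.0, 0.4, -2.7]
gripper_width: 0.0272
```

Run:
```python
from h import *
st((0,-.05,.320,4.9)); im,d=save('side','s2'); im2,_=save('wrist','w7')
a=cv2.resize(im[220:340,280:400,::-1],(480,480),interpolation=cv2.INTER_CUBIC); b=cv2.resize(im2[:,:,::-1],(320,240)); c=np.zeros((480,800,3),np.uint8); c[:,:480]=a; c[:240,480:]=b; cv2.imwrite('pics/c7.png',c)
```

```text
14.97 tcp [ 0.5808 -0.1058  0.3272] [-1.80e+02  2.00e-02  4.94e+00] seat -0.0005 -0.051 F [ 0.   0.4 -2.7] w 0.0272 dq 0.4
d [0.0005, -0.001, 0.0072] a [-0.0, 0.0004, 0.0008]
```

View pics/c7.png

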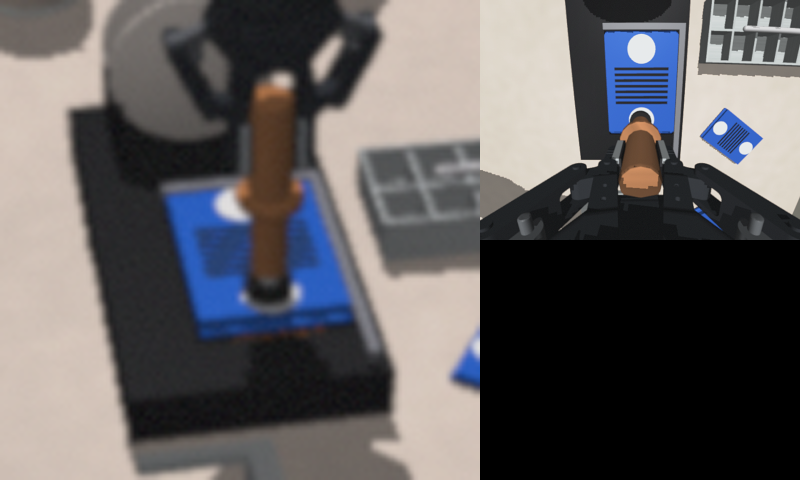

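The foot stands just over the right spot, and the inset shows the cover flush with both stops. Pressing slowly.

send_rows --series '[{"dx":0,"dy":-0.001,"dz":0.002,"ax":0,"ay":0,"az":0,"grip":1},{"dx":0,"dy":-0.001,"dz":0.0035,"ax":0,"ay":0,"az":0,"grip":1},{"dx":0,"dy":-0.001,"dz":0.005,"ax":0,"ay":0,"az":0,"grip":1},{"dx":0,"dy":-0.001,"dz":0.0065,"ax":0,"ay":0,"az":0,"grip":1},{"dx":0,"dy":-0.001,"dz":0.008,"ax":0,"ay":0,"az":0,"grip":1},{"dx":0,"dy":-0.001,"dz":0.0095,"ax":0,"ay":0,"az":0,"grip":1},{"dx":0,"dy":-0.001,"dz":0.011,"ax":0,"ay":0,"az":0,"grip":1},{"dx":0,"dy":-0.001,"dz":0.0125,"ax":0,"ay":0,"az":0,"grip":1}]'

```text
t: 16.08
tcp_pos: [0.5813, -0.1052, 0.3167]
tcp_rot: [-180.0, -0.1, 5.0]
contact_force: [-2.7, 0.3, 7.0]
gripper_width: 0.0272
```

```bash
python3 -c "
from h import *
st()"
```

```text
16.07 tcp [ 0.5813 -0.1052  0.3167] [-1.7999e+02 -8.0000e-02  4.9600e+00] seat -0.0 -0.0504 F [-2.7  0.3  7. ] w 0.0272 dq 1.7
```

send_rows --series '[{"dx":0,"dy":0,"dz":0.0025,"ax":0,"ay":0,"az":0,"grip":1},{"dx":0,"dy":0,"dz":0.004,"ax":0,"ay":0,"az":0,"grip":1},{"dx":0,"dy":0,"dz":0.005,"ax":0,"ay":0,"az":0,"grip":1},{"dx":0,"dy":0,"dz":0.006,"ax":0,"ay":0,"az":0,"grip":1},{"dx":0,"dy":0,"dz":0.007,"ax":0,"ay":0,"az":0,"grip":1}]'

```text
t: 16.7
tcp_pos: [0.5814, -0.1054, 0.3099]
tcp_rot: [180.0, -0.1, 5.0]
contact_force: [-1.0, -1.4, 2.5]
gripper_width: 0.0274
```

send_rows --series '[{"dx":0,"dy":0,"dz":0.001,"ax":0,"ay":0,"az":0,"grip":1},{"dx":0,"dy":0,"dz":0.002,"ax":0,"ay":0,"az":0,"grip":1}]'

```text
t: 16.95
tcp_pos: [0.5817, -0.1061, 0.3092]
tcp_rot: [180.0, -0.2, 4.9]
contact_force: [-3.5, -0.5, 15.6]
gripper_width: 0.0271
```

Force fell from 7 to 2.5 N at the clip, then rose to 15.6 N at the hard stop, so the right end has clipped. Now the left spot.

```bash
python3 -c "
from h import *
st((0,.05,.327,4.9))"
```

```text
16.95 tcp [ 0.5817 -0.1061  0.3092] [ 1.7998e+02 -1.6000e-01  4.9400e+00] seat 0.0003 -0.0513 F [-3.5 -0.5 15.6] w 0.0271 dq 0.4
d [-0.0001, -0.1013, -0.0178] a [0.0003, -0.0028, 0.0008]
```

send_rows --series '[{"dx":0,"dy":0,"dz":-0.015,"ax":0,"ay":0,"az":0,"grip":1},{"dx":0,"dy":0,"dz":-0.03,"ax":0,"ay":0,"az":0,"grip":1},{"dx":0,"dy":-0.03,"dz":-0.03,"ax":0,"ay":-0.003,"az":0,"grip":1},{"dx":0,"dy":-0.065,"dz":-0.03,"ax":0,"ay":-0.003,"az":0,"grip":1},{"dx":0,"dy":-0.095,"dz":-0.03,"ax":0,"ay":-0.003,"az":0,"grip":1},{"dx":0,"dy":-0.101,"dz":-0.025,"ax":0,"ay":-0.003,"az":0,"grip":1},{"dx":0,"dy":-0.101,"dz":-0.02,"ax":0,"ay":-0.003,"az":0,"grip":1},{"dx":0,"dy":-0.101,"dz":-0.018,"ax":0,"ay":-0.003,"az":0,"grip":1}]'

```text
t: 17.95
tcp_pos: [0.5728, -0.0069, 0.3269]
tcp_rot: [179.9, 0.0, 4.8]
contact_force: [0.2, 0.4, -3.2]
gripper_width: 0.0271
```

Run:
```python
from h import *
st(); im,d=save('wrist','w8'); T=tcp(r.get_obs())
P=px_depth('wrist',[(320,40)],d,T)
hsv=(im[:,:,2].astype(int)-im[:,:,0]>70); vs,us=np.nonzero(hsv[:300,200:450]); us+=200
C=camT('wrist',T); uv=np.c_[us,vs]; P=(rays('wrist',uv)*d[vs,us][:,None])@C[:3,:3].T+C[:3,3]; sx=(P[:,:2]-S)@X; sy=(P[:,:2]-S)@Y
m=(abs(sx)<.055)&(abs(sy)<.08)&(P[:,2]>.02)
for a in np.arange(-.08,.08,.02):
    q=m&(sy>a)&(sy<a+.02)
    if q.sum()>20: print(a.round(2),q.sum(),np.median(P[q,2]).round(4),sx[q].min().round(3),sx[q].max().round(3))
```

```text
17.95 tcp [ 0.5728 -0.0069  0.3269] [1.7993e+02 4.0000e-02 4.8300e+00] seat -0.0001 0.0483 F [ 0.2  0.4 -3.2] w 0.0271 dq 1.5
0.0 638 0.0444 -0.052 0.051
0.02 1308 0.0459 -0.052 0.051
0.04 2036 0.0471 -0.052 0.051
0.06 2020 0.0467 -0.052 0.051
```

The cover is tilted as expected, with the right end down and the left spot at z≈0.047. Pressing the left end.

send_rows --series '[{"dx":0,"dy":-0.001,"dz":0.004,"ax":0,"ay":0,"az":0,"grip":1},{"dx":0,"dy":-0.001,"dz":0.007,"ax":0,"ay":0,"az":0,"grip":1},{"dx":0,"dy":-0.001,"dz":0.0085,"ax":0,"ay":0,"az":0,"grip":1},{"dx":0,"dy":-0.001,"dz":0.01,"ax":0,"ay":0,"az":0,"grip":1},{"dx":0,"dy":-0.001,"dz":0.0115,"ax":0,"ay":0,"az":0,"grip":1},{"dx":0,"dy":-0.001,"dz":0.013,"ax":0,"ay":0,"az":0,"grip":1},{"dx":0,"dy":-0.001,"dz":0.0145,"ax":0,"ay":0,"az":0,"grip":1}]'

```text
t: 18.88
tcp_pos: [0.5724, -0.0054, 0.3116]
tcp_rot: [180.0, 0.1, 4.8]
contact_force: [0.1, 0.0, -3.7]
gripper_width: 0.0272
```

send_rows --series '[{"dx":0,"dy":0,"dz":0.0015,"ax":0,"ay":0,"az":0,"grip":1},{"dx":0,"dy":0,"dz":0.003,"ax":0,"ay":0,"az":0,"grip":1},{"dx":0,"dy":0,"dz":0.004,"ax":0,"ay":0,"az":0,"grip":1}]'

```text
t: 19.25
tcp_pos: [0.5723, -0.0053, 0.3075]
tcp_rot: [180.0, 0.1, 4.8]
contact_force: [-0.7, 0.5, 1.6]
gripper_width: 0.0274
```

send_rows --series '[{"dx":0,"dy":0,"dz":0.001,"ax":0,"ay":0,"az":0,"grip":1},{"dx":0,"dy":0,"dz":0.002,"ax":0,"ay":0,"az":0,"grip":1}]'

```text
t: 19.5
tcp_pos: [0.5726, -0.0055, 0.3069]
tcp_rot: [-180.0, 0.1, 4.8]
contact_force: [-4.9, 0.4, 17.0]
gripper_width: 0.0273
```

Run:
```python
from h import *
st(); im,d=save('side','s3'); im2,_=save('wrist','w9')
a=cv2.resize(im[220:340,280:400,::-1],(480,480),interpolation=cv2.INTER_CUBIC); b=cv2.resize(im2[0:240,160:480,::-1],(320,240)); c=np.zeros((480,800,3),np.uint8); c[:,:480]=a; c[:240,480:]=b
cv2.imwrite('pics/c9.png',c)
```

```text
19.5 tcp [ 0.5726 -0.0055  0.3069] [-1.7996e+02  9.0000e-02  4.8400e+00] seat -0.0002 0.0497 F [-4.9  0.4 17. ] w 0.0273 dq 0.4
```

View pics/c9.png

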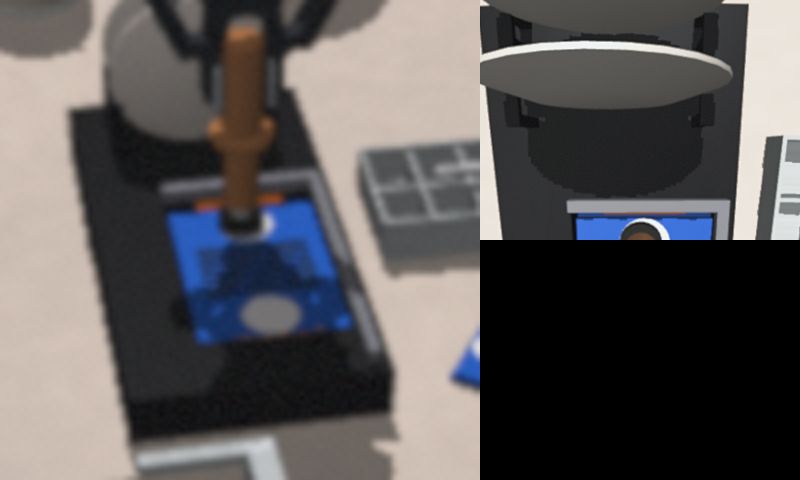

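The left end pressed to the hard stop (17 N), and the orange catch shows over the cover's far end. I'll lift off and verify by depth.

send_rows --series '[{"dx":0,"dy":0,"dz":-0.015,"ax":0,"ay":0,"az":0,"grip":1},{"dx":0,"dy":0.01,"dz":-0.05,"ax":0,"ay":0,"az":0,"grip":1},{"dx":0,"dy":0.06,"dz":-0.09,"ax":0,"ay":0,"az":0,"grip":1},{"dx":0,"dy":0.11,"dz":-0.095,"ax":0,"ay":0,"az":0,"grip":1},{"dx":0,"dy":0.11,"dz":-0.095,"ax":0,"ay":0,"az":0,"grip":1}]'

```text
t: 20.23
tcp_pos: [0.5812, -0.1206, 0.4037]
tcp_rot: [179.9, -0.1, 4.4]
contact_force: [-0.2, 1.0, -4.0]
gripper_width: 0.0272
```

```bash
cat > chk.py <<'E'
from h import *
def chk(name,f,T=None):
    im,d=save(name,f); im=im.astype(int)
    C=camT(name,T); vs,us=np.nonzero((im[:,:,2]-im[:,:,0]>60)&(d>0)); P=(rays(name,np.c_[us,vs])*d[vs,us][:,None])@C[:3,:3].T+C[:3,3]
    sx=(P[:,:2]-S)@X; sy=(P[:,:2]-S)@Y; m=(abs(sx)<.054)&(abs(sy)<.08)&(P[:,2]>.02)
    for a in np.arange(-.08,.08,.01):
        q=m&(sy>=a)&(sy<a+.01)
        if q.sum()>4: print(name,a.round(2),q.sum(),np.median(P[q,2]).round(4),sx[q].min().round(3),sx[q].max().round(3))
    A=np.c_[sx,sy,np.ones(len(sx))][m&(abs(sy)<.068)]; c=np.linalg.lstsq(A,P[m&(abs(sy)<.068),2],rcond=None)[0]; print('slope x,y, z0',c)
    print('y range',np.percentile(sy[m],[.2,99.8]))
if __name__=='__main__':
    r.get_image('wrist'); st(); chk('wrist','w10',tcp())
E
python3 chk.py
```

```text
20.27 tcp [ 0.5815 -0.1177  0.4027] [-1.80e+02  4.00e-02  4.57e+00] seat -0.0009 -0.0628 F [ 0.3  0.6 -2.8] w 0.0271 dq 2.7
wrist -0.08 180 0.0344 -0.049 0.05
wrist -0.07 719 0.0394 -0.05 0.051
wrist -0.06 639 0.0395 -0.052 0.051
wrist -0.05 650 0.0394 -0.05 0.051
wrist -0.04 878 0.0394 -0.049 0.051
wrist -0.03 775 0.0394 -0.052 0.051
wrist -0.02 734 0.0395 -0.049 0.051
wrist -0.01 732 0.0394 -0.052 0.051
wrist -0.0 841 0.0394 -0.05 0.051
wrist 0.01 908 0.0393 -0.051 0.051
wrist 0.02 892 0.0393 -0.051 0.051
wrist 0.03 887 0.0392 -0.052 0.051
wrist 0.04 775 0.0393 -0.052 0.051
wrist 0.05 811 0.0394 -0.052 0.051
wrist 0.06 893 0.039 -0.052 0.051
wrist 0.07 99 0.0329 -0.048 0.049
slope x,y, z0 [ 0.02485872 -0.0360388   0.04021839]
y range [-0.07513882  0.07180595]
```

The cover is level, top at z≈0.0393 along its whole length (expected 0.0385, against 0.0515 before). Both ends hold after release. Now I'll stand the pusher at the clear spot.

```bash
python3 -c "
from h import *
st(); go([.398,-.335,.40],5); go([.398,-.335,.275],5)"
```

```text
20.32 tcp [ 0.5817 -0.1156  0.402 ] [-1.7992e+02  1.0000e-01  4.7400e+00] seat -0.0005 -0.0608 F [ 0.   1.4 -2.9] w 0.0276 dq 1.7
d [-0.2012, 0.2034, 0.0021] a [-0.0013, 0.0017, -0.0045]
d [-0.201, 0.2036, 0.1271] a [-0.0013, 0.0017, -0.0045]
```

send_rows --series '[{"dx":-0.035,"dy":0.035,"dz":0.002,"ax":0,"ay":0.002,"az":-0.004,"grip":1},{"dx":-0.075,"dy":0.075,"dz":0.002,"ax":0,"ay":0.002,"az":-0.004,"grip":1},{"dx":-0.115,"dy":0.115,"dz":0.002,"ax":0,"ay":0.002,"az":-0.004,"grip":1},{"dx":-0.155,"dy":0.155,"dz":0.002,"ax":0,"ay":0.002,"az":-0.004,"grip":1},{"dx":-0.185,"dy":0.187,"dz":0.01,"ax":-0.001,"ay":0.002,"az":-0.004,"grip":1},{"dx":-0.201,"dy":0.2035,"dz":0.04,"ax":-0.001,"ay":0.002,"az":-0.004,"grip":1},{"dx":-0.201,"dy":0.2035,"dz":0.08,"ax":-0.001,"ay":0.002,"az":-0.004,"grip":1},{"dx":-0.201,"dy":0.2035,"dz":0.108,"ax":-0.001,"ay":0.002,"az":-0.004,"grip":1},{"dx":-0.201,"dy":0.2035,"dz":0.12,"ax":-0.001,"ay":0.002,"az":-0.004,"grip":1},{"dx":-0.201,"dy":0.2035,"dz":0.125,"ax":-0.001,"ay":0.002,"az":-0.004,"grip":1},{"dx":-0.201,"dy":0.2035,"dz":0.126,"ax":-0.001,"ay":0.002,"az":-0.004,"grip":1},{"dx":-0.201,"dy":0.2035,"dz":0.126,"ax":-0.001,"ay":0.002,"az":-0.004,"grip":1}]'

```text
t: 21.82
tcp_pos: [0.3984, -0.335, 0.2769]
tcp_rot: [180.0, -0.1, 5.0]
contact_force: [0.5, 0.3, -3.5]
gripper_width: 0.0272
```

send_rows --series '[{"dx":0,"dy":0,"dz":0.0015,"ax":0,"ay":0,"az":0,"grip":1},{"dx":0,"dy":0,"dz":0.003,"ax":0,"ay":0,"az":0,"grip":1},{"dx":0,"dy":0,"dz":0.0035,"ax":0,"ay":0,"az":0,"grip":1},{"dx":0,"dy":0,"dz":0.0035,"ax":0,"ay":0,"az":0,"grip":1}]'

```text
t: 22.32
tcp_pos: [0.3984, -0.335, 0.2734]
tcp_rot: [180.0, -0.1, 5.0]
contact_force: [0.2, 0.7, -2.3]
gripper_width: 0.0273
```

```bash
python3 -c "
from h import *
st(); go([.398,-.335,.2725],5)"
```

```text
22.32 tcp [ 0.3984 -0.335   0.2734] [ 1.7997e+02 -9.0000e-02  4.9900e+00] seat -0.2019 -0.2638 F [ 0.2  0.7 -2.3] w 0.0273 dq 0.1
d [-0.0004, -0.0001, 0.0009] a [0.0005, -0.0016, -0.0001]
```

send_rows --series '[{"dx":0,"dy":0,"dz":0.0008,"ax":0,"ay":-0.0015,"az":0,"grip":1},{"dx":0,"dy":0,"dz":0.0014,"ax":0,"ay":-0.0015,"az":0,"grip":1},{"dx":0,"dy":0,"dz":0.0014,"ax":0,"ay":-0.0015,"az":0,"grip":1}]'

```text
t: 22.7
tcp_pos: [0.3983, -0.3352, 0.2723]
tcp_rot: [180.0, -0.0, 5.0]
contact_force: [-1.5, 0.7, 2.9]
gripper_width: 0.0275
```

Contact at the same height as before. Opening, waiting, then straight up.

send_rows --series '[{"dx":0,"dy":0,"dz":0,"ax":0,"ay":0,"az":0,"grip":0.2},{"dx":0,"dy":0,"dz":0,"ax":0,"ay":0,"az":0,"grip":-0.4},{"dx":0,"dy":0,"dz":0,"ax":0,"ay":0,"az":0,"grip":-1},{"dx":0,"dy":0,"dz":0,"ax":0,"ay":0,"az":0,"grip":-1},{"dx":0,"dy":0,"dz":0,"ax":0,"ay":0,"az":0,"grip":-1},{"dx":0,"dy":0,"dz":-0.03,"ax":0,"ay":0,"az":0,"grip":-1},{"dx":0,"dy":0,"dz":-0.08,"ax":0,"ay":0,"az":0,"grip":-1},{"dx":0,"dy":0,"dz":-0.13,"ax":0,"ay":0,"az":0,"grip":-1},{"dx":0,"dy":0.05,"dz":-0.15,"ax":0,"ay":0,"az":0,"grip":-1},{"dx":0,"dy":0.08,"dz":-0.15,"ax":0,"ay":0,"az":0,"grip":-1}]'

```text
t: 23.95
tcp_pos: [0.4057, -0.4165, 0.4248]
tcp_rot: [179.8, -0.2, 5.0]
contact_force: [0.4, -0.0, -0.1]
gripper_width: 0.0855
```

Run:
```python
from chk import *
r.get_image('top'); st(); chk('top','top3'); im,d=save('side','s4')
t=cv2.imread('pics/top3.png'); s=cv2.imread('pics/s4.png')
c=np.zeros((600,800,3),np.uint8); c[:300]=cv2.resize(t[120:330,40:600],(800,300)); c[300:,:500]=cv2.resize(s[180:420,220:620],(500,300)); 
w,_=r.get_image('wrist'); c[300:525,500:]=cv2.resize(w[:,:,::-1],(300,225)); cv2.imwrite('pics/fin.png',c)
d=np.load('pics/top3.npy'); vs,us=np.nonzero(d>0); C=camT('top'); P=(rays('top',np.c_[us,vs])*d[vs,us][:,None])@C[:3,:3].T+C[:3,3]
q=P[(abs(P[:,0]-.398)<.04)&(abs(P[:,1]+.335)<.04)&(P[:,2]>.02)]
for lo,hi in ((.1,.135),(.135,.18)): k=q[(q[:,2]>lo)&(q[:,2]<hi)]; print(lo,len(k),k.mean(0).round(3) if len(k) else '')
a=cv2.imread('pics/top0.png').astype(int); df=abs(a-t).max(2)
for n,(x0,y0,x1,y1) in dict(col=(105,170,200,260),tray=(290,115,345,212),jar=(140,275,190,325)).items(): print(n,(df[y0:y1,x0:x1]>40).mean().round(3))
```

```text
24.0 tcp [ 0.4048 -0.4192  0.4239] [ 1.7964e+02 -1.1000e-01  4.8500e+00] seat -0.2026 -0.3481 F [-1.1 -3.3  0.8] w 0.0854 dq 4.9
top -0.08 30 0.0357 -0.048 0.048
top -0.07 122 0.0392 -0.048 0.051
top -0.06 101 0.0392 -0.048 0.051
top -0.05 110 0.0384 -0.048 0.05
top -0.04 140 0.0388 -0.048 0.051
top -0.03 115 0.0388 -0.049 0.051
top -0.02 95 0.0386 -0.049 0.05
top -0.01 104 0.0383 -0.048 0.05
top -0.0 121 0.0386 -0.048 0.051
top 0.01 112 0.0387 -0.048 0.049
top 0.02 124 0.0387 -0.048 0.05
top 0.03 121 0.0382 -0.048 0.051
top 0.04 104 0.0383 -0.048 0.051
top 0.05 107 0.038 -0.048 0.05
top 0.06 103 0.0381 -0.048 0.051
slope x,y, z0 [ 0.00146182 -0.00602319  0.03854666]
y range [-0.07630044  0.06751441]
0.1 52 [ 0.397 -0.326  0.118]
0.135 152 [ 0.397 -0.335  0.149]
col 0.0
tray 0.0
jar 0.0
```

View pics/fin.png

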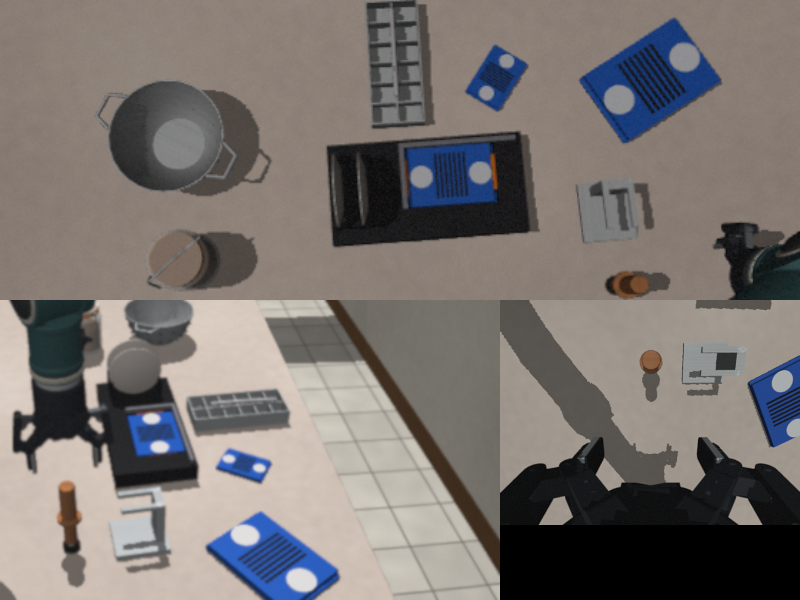

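The final picture shows the cover seated and level with both orange catches visible, and the pusher standing at about (628,285) in the top view. The fork is empty and the other items haven't moved. I'll hand it in.

```bash
python3 -c "
from h import *
st(); print(r.close_job())"
```

```text
24.15 tcp [ 0.4049 -0.4148  0.4218] [-1.7997e+02  4.0000e-02  4.9300e+00] seat -0.2022 -0.3438 F [1.  0.3 0.2] w 0.0853 dq 1.1
the job is handed in; nothing more can be done
None
```

The job is done and handed in at 24.2 s on the robot's clock; `close_job` gave no verdict.

- **Sliding:** I pushed the middle-sized cover on the drainer against the back stop, then the side stop. Both stops were felt at about 6–7 N. The wrist picture afterwards showed no gap at the back stop and a turn under 0.2°.
- **Pressing:** I drew the pusher out of its fork and found its foot by touch, 118.5 mm below the grip. I then pressed the right spot and the left spot down to the hard stop. The readings peaked at about 17 N.
- **Clip check:** With the pusher lifted away, the cover is level along its whole length, top at z ≈ 38–39 mm (expected 38.5, was about 52). I saw the clip as a force drop only at the right end. For the left end I rely on the hard stop and on the cover staying down.
- **Pusher and other items:** The pusher stands upright at (0.397, -0.335), with the gripper clear of it. The colander, ice tray and jar show no change between the first and last top pictures.

No check failed. The x push and the camera put the back-stop contact about 2 mm apart, which is within the calibration.

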